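# Start the decorating fire: vent fan, controller mains, start key

### The job

Start the kiln for the decorating fire by pressing with your closed fingertips: first press the green button of the vent-fan starter (the small two-button box screwed to the bench) fully in and let it go, then switch on the kiln controller (the wide sloped desk unit) by pressing the line-marked half of its black rocker fully down, and last press the controller's green start key fully in, keep it in for two seconds and let go. Do not press the start key before the rocker is on, and do not press the red stop button, the red stop key or the grey arrow keys. Nothing is picked up: leave the controller standing where it is, and leave the bottle, mug and brush jar alone.

Things in the scene. Friction and masses are not known exactly. Their poses are not given: they have to be found in the camera images.
- starter: Vent-fan starter, screwed to the bench: light grey box with dark lid, 112 (x) x 72 (y) x 52 mm high, small screw lugs on its two long sides (114 mm wide over them), steel conduit from its +x end into the bench (to x = +115 mm, 31 mm high). Origin: centre of the underside; z up. Two round push buttons on top, 46 mm apart: green at x = +23, red at x = -23 mm, y = 0
- fan_start_top (a point): Centre of the top face of the starter's green button (25 mm diameter, white line mark, 64 mm above the bench; z up). It is pressed straight down, 5 mm travel, spring return, about 1.4 N to move and 4.5 N fully in; it stands 8.5 mm proud of its black collar (33 mm diameter), 3.5 mm when fully in
- fan_start (a joint): Travel of the starter's green button: 0 out, 0.005 m fully in
- fan_stop (a joint): Travel of the starter's red button (25 mm diameter, white ring mark, its top 68 mm above the bench): 0 out, 0.005 m fully in; not to be pressed
- controller: Kiln controller, loose on rubber feet, 1.6 kg: light grey wedge-shaped desk housing, 180 (x) x 240 (y) mm. Origin: centre of the underside; z up, x from its low front edge (40 mm high, towards the robot) to its high back edge (88 mm). Its dark face is sloped 15 degrees, rising along +x
- face_mid (a point): Middle of the controller's sloped face, 64 mm above controller. x up the slope, z outward normal. On the face, x, y in mm: display (42, 44), rocker (42, -62), its line-marked half upslope; four 25 mm square keys at x = -44: grey down arrow y = 69, grey up arrow 23, green start key (white triangle) -23, red stop key (white square) -69
- key_start_top (a point): Centre of the top face of the controller's green start key (25 x 25 mm, 9 mm proud of the face); z is the outward normal of the sloped face. It is pressed along -z, 4 mm travel, spring return, about 1.4 N to move and 4.5 N fully in
- key_start (a joint): Travel of the green start key: 0 out, 0.004 m fully in
- key_stop (a joint): Travel of the red stop key: 0 out, 0.004 m fully in; not to be pressed
- key_up (a joint): Travel of the grey up-arrow key, beside the start key: 0 out, 0.004 m fully in; not to be pressed
- key_down (a joint): Travel of the grey down-arrow key: 0 out, 0.004 m fully in; not to be pressed
- rocker (a joint): Controller mains rocker, black, 36 (along the slope) x 24 mm, its pivot line at the face's y direction 6.5 mm above the face: about 0 = off (upper, line-marked half standing up), 0.4 rad = on (that half level with the face, the ring-marked lower half standing up). It has no spring, stays where it is left, and moves with about 2 to 3 N at the end of a half
- rocker_on (a point): Point to press on the line-marked upper half of the rocker, in the middle of its width, 14 mm from the pivot line (half is 18 mm long) and, when off, 12 mm above the face; it turns with the rocker. Fully on, it is 7 mm above the face. It is pressed square to the face (pressed straight down it takes more, up to about 8 N)
- bottle: Amber medium bottle with black cap, 36 mm diameter, 85 mm high, loose, in front of the starter; origin at the centre of its foot
- mug: White mug, 72 mm diameter, 66 mm high, handle on its +y side, loose, in front of the controller; origin at the centre of its foot
- brush_jar: White jar with brushes, 72 mm diameter, brushes up to about 220 mm high, loose, behind the work; origin at the centre of its foot
Mind the look-alikes: they are no part of the job. Of the things shaped like the bottle, the amber one is meant. Leave any pink look-alike of the brush_jar alone.

How it is judged (in metres and radians):
On the way, in this order (a step that is already met when the one before it is completed fails the run):
1. the starter's green button is pressed fully in by the fingers (value of joint fan_start above 0.004 m and contact force between the fingers and starter above 1 N), for 0.1 s.
2. the green button is let go and the rocker is pressed fully to on by the fingers (value of joint rocker above 0.34 rad and value of joint fan_start below 0.001 m and contact force between the fingers and controller above 1 N), for 0.05 s.
3. the start key is held fully in by the fingers, with the rocker on, for two seconds (1.6 s is enough) (value of joint key_start above 0.0032 m and value of joint rocker above 0.34 rad and contact force between the fingers and controller above 1 N), for 1.6 s.
At the end, for the whole second after the job is handed in: The rocker is on (over 0.34 of 0.4 rad), all buttons and keys are out again, the controller stands flat within 20 mm of where it stood, and bottle, mug and brush jar are upright within 15 mm of where they stood (value of joint rocker above 0.34 rad and value of joint each of fan_start, fan_stop, key_start, key_stop, key_up, key_down below 0.001 m and distance of controller from where it was at the start of the episode below 0.02 m and angle between controller's own z axis and vertical below 0.05 rad and linear speed of controller below 0.01 m/s and distance of each of bottle, mug, brush_jar from where it was at the start of the episode below 0.015 m and angle between each of bottle, mug, brush_jar's own z axis and vertical below 0.15 rad); the robot touches nothing.
It fails at once if the start key is pressed while the rocker is off (value of joint key_start above 0.002 m and value of joint rocker below 0.3 rad).
It fails at once if a stop button or stop key is pressed (value of joint fan_stop above 0.0025 m or value of joint key_stop above 0.002 m).
It fails at once if an arrow key is pressed (value of joint any of key_up, key_down above 0.002 m).
It fails at once if the controller is pushed away, lifted or tipped (distance of controller from where it was at the start of the episode above 0.02 m or height (world z) of controller above 0.01 m or angle between controller's own z axis and vertical above 0.1 rad).
It fails at once if the bottle, mug or brush jar is moved, lifted or tipped (distance of any of bottle, mug, brush_jar from where it was at the start of the episode above 0.015 m or angle between any of bottle, mug, brush_jar's own z axis and vertical above 0.15 rad).
It also fails if it takes over 51 s, if anything falls off the work surface, if the arm or the gripper's body presses on something with over 40 N, if the wrist force passes 120 N, or if a joint passes its speed limit or range.

### The arm

A 6-joint arm with a two-finger parallel gripper is mounted at the origin on the work surface. World frame = base frame: x ahead of the robot, y to its left, z up, the work surface at z = 0. Lengths are in mm, angles in rad, forces in N, time in s.
With the tool pointing down it reaches from about 300 to 875 mm from the base axis. Payload 4.2 kg.
Tool frame: the origin (TCP) lies midway between the tips of the shut fingers; the grasp point (between the pads) lies arm.grip_depth behind it (arm.grip_depth is the distance from the TCP to the grasp point, in mm); z points along the fingers, y is the line along which they close (so a half turn about z gives the same grasp; the last joint's range is limited). The gripper opens to 85 mm and grips with 20 to 120 N. Pads are 22 mm wide; open, the fingers measure 114 mm over their backs; the gripper's body (76 mm by 85 mm) begins 54 mm behind the grasp point. The pads swing forward as they close: fully open they stand 13 mm farther back than shut.
Start: joints at [-1.249, 0.32, 1.565, -0, 1.257, -0.02], TCP at [192.734, -541.752, 231.338] pointing down, gripper open.
Joint ranges: [-3.11, 3.11], [-0.84, 2.01], [0.21, 2.61], [-1.34, 4.49], [0.05, 2.63], [-2.56, 2.56]. Speed limits (rad/s): [2.57, 2.57, 3.14, 3.14, 3.14, 3.14].

### API

Orientations are given as a unit quaternion [x, y, z, w].
In Python, from plant import read_state, cams, arm, models gives the robot as it stands.
- The arm moves only by the shell command python3 -m inch 'ROWS' [OPENING] [FORCE]. ROWS is JSON, a list of rows, each a list of 6 numbers: the shift along the tool's x, y, z as a fraction of full scale, then the turn, a rotation vector about the tool's x, y, z as a fraction of full scale. A call has 1 to 10 rows; each row shifts and turns the commanded pose from where the row before left it, along the tool's axes as they then stand; what a row does not reach is not made up. Full scale, the value 1, is 0.1 m for a shift and 180 degrees for a turn. A row lasts 1/8 s, in which the tool goes at most 62.5 mm and 10.7 degrees, less where a joint would pass 70% of its speed; a pose out of reach is approached as far as the arm can. A call with a number of a shift or a turn outside -1 to 1 is refused whole. A call with a gripper value outside its range is refused whole. OPENING is the opening, from 0 (shut) to 1 (fully open), set as the call begins (- or left out, the last holds). The fingers move at their own pace and stop on an object; FORCE is the grip in N (left out, the last holds). Time passes only in rows, so rows that do not move let the fingers close. It gives the time, the measured TCP pose, the force, the opening and the grip force at its end, in the units of the state.
- read_state(): the state, without advancing time (a new reading comes with each control period).
- cams.read_camera(name): name is "side" or "top"; returns a dict with "img" (420x560x3 uint8, red, green, blue), "z_map" (420x560 float32, mm along the optical axis (not along the pixel's ray), 0 where there is no reading), "camera_matrix" (3x3 intrinsics, pixels), "eye" and "rotation" of the camera in the world. Camera axes: x right, y down, z forward; pixel columns grow to the right and rows downward; lengths in mm; the calibration is good to about 2 mm. A picture is of the moment at which its call begins.
- arm.job_done(): hands the job in; it is judged then, once.
Trained networks look in the newest picture that a camera, given by its name, has taken for a name from the list of things; names that differ only in an ending like _2 or _b are one class to them, and where a whole thing is asked for, a point or a joint stands for the part that bears it (a point fixed in the world has none). Each returns a list of dicts, best first, with "conf" (0 to 1); they miss things now and then, are a little off and sometimes report something else, mostly with a low value. They report only what shows in the picture. A call takes as long as a camera call. They do not tell look-alikes from the thing itself.
- models.cut_out(camera, query): "mask" (420x560 bool, what is visible of it) and "rect" ([centre column, centre row, width, height] in pixels, round what is visible of it).
- models.pinpoint(camera, query): "pixel" ([column, row] in pixels: a listed point, or the origin of a listed thing).
The state is a dict: "time": time; "joint_positions": joint angles; "joint_velocities": joint speeds; "tau": joint torques, N m; "position": TCP position; "tcp_rot": TCP orientation; "ft_force": force on the tool from outside, world axes, zero at the start; "moment": the same for the moment, N m; "gripper_width": finger opening in mm; "grasp_force": force on a finger pad.
Only numpy, scipy, OpenCV 4.12 (cv2) and the standard library are available. Lean on these libraries where they do the work, as an engineer would, in place of code of your own. Each camera call takes 0.05 s, during which the arm holds its last target. There are 200 camera calls.

## Working session

There is one attempt and no reset: what is moved stays moved. The work goes in short steps, Python scripts to look and compute and a shell command to move; the robot and the scene stay as the last step left them, time stands still between calls to the robot, and variables do not carry over. Pictures are saved under pics/ and viewed, at most 10 in all, crops included, and the job is handed in when it is done.

```bash
mkdir -p pics; cat > h.py <<'E'
import numpy as np, cv2
from plant import read_state, cams, arm, models
def pt(c,u,v,z=None):
    K=c["camera_matrix"];R=np.array(c["rotation"]);e=np.array(c["eye"]).ravel()
    r=R@np.array([(u-K[0][2])/K[0][0],(v-K[1][2])/K[1][1],1.0])
    if z is not None: return e+r*((z-e[2])/r[2])
    p=c["z_map"][max(0,int(v)-1):int(v)+2,max(0,int(u)-1):int(u)+2];p=p[p>0]
    return e+r*np.median(p) if len(p) else None
E
python3 - <<'E'
from h import *
np.set_printoptions(precision=1,suppress=True)
for n in("top","side"):
    c=cams.read_camera(n);cv2.imwrite(f"pics/{n}0.png",c["img"][...,::-1]);np.savez(f"{n}0.npz",**c)
    print(n,np.array(c["eye"]).ravel(),np.array(c["rotation"]).tolist())
    for q in("starter","fan_start_top","controller","face_mid","key_start_top","rocker_on","bottle","mug","brush_jar"):
        for d in models.pinpoint(n,q)[:2]:
            u,v=d["pixel"];print(q,round(d["conf"],2),np.array([u,v]),pt(c,u,v))
print(read_state())
E
```

```text
top [457.8   2.2 915.9] [0.7101480547892426, -0.7021660714850506, 0.030783085503390727, -0.04129103996264557]Traceback (most recent call last):
  File "<stdin>", line 8, in <module>
  File "h.py", line 5, in pt
    r=R@np.array([(u-K[0][2])/K[0][0],(v-K[1][2])/K[1][1],1.0])
      ~^~~~~~~~~~~~~~~~~~~~~~~~~~~~~~~~~~~~~~~~~~~~~~~~~~~~~~~~
ValueError: matmul: Input operand 1 has a mismatch in its core dimension 0, with gufunc signature (n?,k),(k,m?)->(n?,m?) (size 3 is different from 4)
```

Camera rotation is a quaternion.

```bash
sed -i 's/R=np.array(c\["rotation"\])/R=Rotation.from_quat(c["rotation"]).as_matrix()/; 1a from scipy.spatial.transform import Rotation' h.py
python3 - <<'E'
from h import *
np.set_printoptions(precision=1,suppress=True)
for n in("top","side"):
    c=cams.read_camera(n);cv2.imwrite(f"pics/{n}0.png",c["img"][...,::-1]);np.savez(f"{n}0.npz",**c)
    print(n,np.array(c["eye"]).ravel())
    for q in("starter","fan_start_top","controller","face_mid","key_start_top","rocker_on","bottle","mug","brush_jar"):
        for d in models.pinpoint(n,q)[:2]:
            u,v=d["pixel"];print(q,round(d["conf"],2),np.array([u,v]),pt(c,u,v))
print(read_state())
E
```

```text
top [457.8   2.2 915.9]
starter 0.81 [212.7 205.8] [544.2 157.3  52.5]
fan_start_top 0.56 [214.2 190. ] [578.5 152.9  63.6]
controller 0.85 [347.5 221.6] [ 511.4 -142.6   63.3]
face_mid 0.74 [350.9 222.7] [ 509.1 -150.1   62.6]
key_start_top 0.59 [347.7 294.9] [ 346.2 -151.6    6.1]
key_start_top 0.57 [364.4 239.4] [ 472.9 -179.5   61.7]
rocker_on 0.51 [381.7 198.5] [ 560.4 -212.2   86.5]
bottle 0.8 [227.7 288.6] [362.9 117.7  62.5]
bottle 0.51 [249.8 260.1] [425.7  69.   85.5]
mug 0.66 [345.6 292.2] [ 352.3 -146.7    6.8]
brush_jar 0.82 [282.3 123.1] [750.9   3.    6.8]
brush_jar 0.8 [336.3 127.8] [ 715.2 -115.4   87.4]
side [436.4 796.5 607.8]
starter 0.83 [254.7 287. ] [546.8 195.5  33.4]
fan_start_top 0.5 [239.4 256.2] [578.7 159.3  63.2]
controller 0.94 [295.  192.1] [511.5 -52.5  61.2]
face_mid 0.77 [295.7 163.9] [ 522.3 -158.5   64.3]
key_start_top 0.54 [315.6 165.7] [ 480.  -162.8   61.9]
rocker_on 0.49 [277.5 139.2] [ 571.2 -223.    86. ]
rocker_on 0.42 [296.  193.4] [509.  -47.7  61.6]
bottle 0.86 [333.  259.3] [426.8 146.3  67.3]
bottle 0.72 [328.4 283.3] [430.2 157.3  24.4]
mug 0.71 [375.6 200.9] [ 348.4 -115.5   18.2]
brush_jar 0.91 [168.4 229.4] [738.7  51.   17.2]
brush_jar 0.91 [194.1 186.2] [730.7 -98.4  22.1]
{'time': 1.1, 'joint_positions': array([-1.2,  0.3,  1.6, -0. ,  1.3, -0. ]), 'joint_velocities': array([ 0.,  0., -0., -0., -0., -0.]), 'tau': array([  0. , -41.5, -23.4,   0. ,   0. ,   0. ]), 'position': array([ 192.7, -541.8,  231.4]), 'tcp_rot': array([ 1. ,  0.2, -0. ,  0. ]), 'ft_force': array([-0.6, -0.4,  0.2]), 'moment': array([ 0.,  0., -0.]), 'grasp_force': 0.0, 'gripper_width': 85.46245157172383}
```

View pics/top0.png

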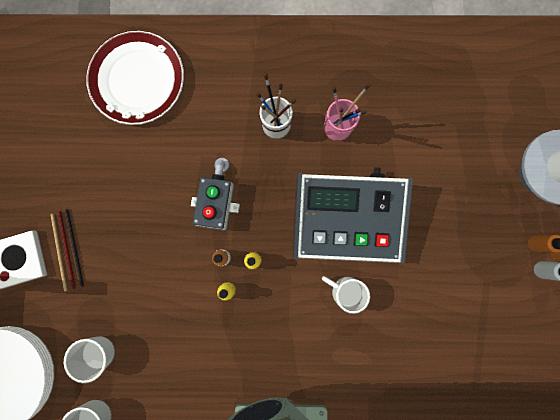

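View pics/side0.png

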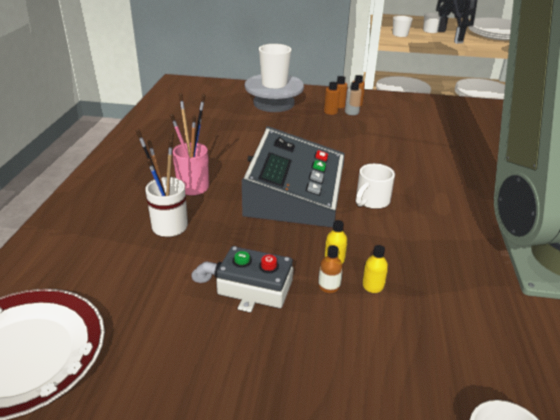

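The top view shows the starter's green button at (212,191) and its red one at (208,212). On the controller, the green key is at (361,240), the red key at (383,241) and the rocker at (382,201). The side view agrees. Next I'll refine these with colour blobs and a plane fit.

```bash
python3 - <<'E'
from h import *
np.set_printoptions(precision=2,suppress=True)
S={}
for n in("top","side"):
    c=dict(np.load(f"{n}0.npz"));h=cv2.cvtColor(c["img"],cv2.COLOR_RGB2HSV)
    B={"top":dict(green=(200,180,25,22),key=(352,231,20,18),red=(198,202,22,22),kred=(374,232,18,18)),
       "side":dict(green=(230,246,25,25),key=(310,158,20,15),red=(258,250,24,24),kred=(312,148,20,14))}[n]
    for k,(u0,v0,w,hh) in B.items():
        s=h[v0:v0+hh,u0:u0+w].astype(int)
        hu=s[...,0];ok=(s[...,1]>140)&(s[...,2]>60)&(((hu>40)&(hu<90)) if k in("green","key") else ((hu<10)|(hu>170)))
        m=cv2.morphologyEx(ok.astype(np.uint8),cv2.MORPH_CLOSE,np.ones((5,5)))
        v,u=np.nonzero(m);u=(u.min()+u.max())/2+u0 if 0 else u.mean()+u0;v=v.mean()+v0
        P=pt(c,u,v);print(n,k,ok.sum(),u,v,P,pt(c,u,v,64 if k=="green" else 68 if k=="red" else 61.5))
# controller plane + outline from top
c=dict(np.load("top0.npz"))
V,U=np.mgrid[170:270,290:420];P=np.array([pt(c,u,v) if c["z_map"][v,u]>0 else [0,0,0] for u,v in zip(U.ravel(),V.ravel())])
f=P[(P[:,2]>35)&(P[:,2]<105)]
A=np.c_[f[:,:2],np.ones(len(f))];w=np.ones(len(f),bool)
for _ in range(8):
    x=np.linalg.lstsq(A[w],f[w,2],rcond=None)[0];r=f[:,2]-A@x;w=abs(r)<3
print("plane",x,"slope deg",np.degrees(np.arctan(np.hypot(*x[:2]))),"yaw",np.degrees(np.arctan2(x[1],x[0])),w.sum(),r[w].std())
g=f[abs(r)<6];rc=cv2.minAreaRect(g[:,:2].astype(np.float32));print("rect",rc)
E
python3 -c "
import cv2;i=cv2.imread('pics/top0.png')[165:270,285:420];cv2.imwrite('pics/crop.png',cv2.resize(i,None,fx=5.5,fy=5.5,interpolation=2))"
```

```text
top green 92 211.97169811320754 191.60377358490567 [574.74 157.7   64.27] [574.78 157.74  64.  ]
top key 118 361.1063829787234 239.14893617021278 [ 473.31 -171.87   63.75] [ 473.35 -172.33   61.5 ]
top red 96 208.3217391304348 211.72173913043477 [529.32 163.46  69.7 ] [529.46 163.78  68.  ]
top kred 121 380.8736263736264 239.71978021978023 [ 472.59 -215.08   62.96] [ 472.61 -215.45   61.5 ]
side green 147 241.55428571428573 257.66285714285715 [574.37 162.99  63.71] [574.3  163.32  64.  ]
side key 69 318.96153846153845 165.875 [ 472.96 -165.89   60.4 ] [ 472.89 -163.96   61.5 ]
side red 203 268.4956140350877 262.359649122807 [528.77 170.72  66.78] [528.56 172.13  68.  ]
side kred 76 320.9139784946237 156.247311827957 [ 471.94 -208.43   60.87] [ 471.9  -207.28   61.5 ]
plane [  0.27  -0.01 -75.8 ] slope deg 15.17770130872482 yaw -1.339677390687187 8518 1.0965243851632134
rect ((518.78759765625, -150.9441375732422), (247.02294921875, 181.9005584716797), 87.94388580322266)
```

View pics/crop.png

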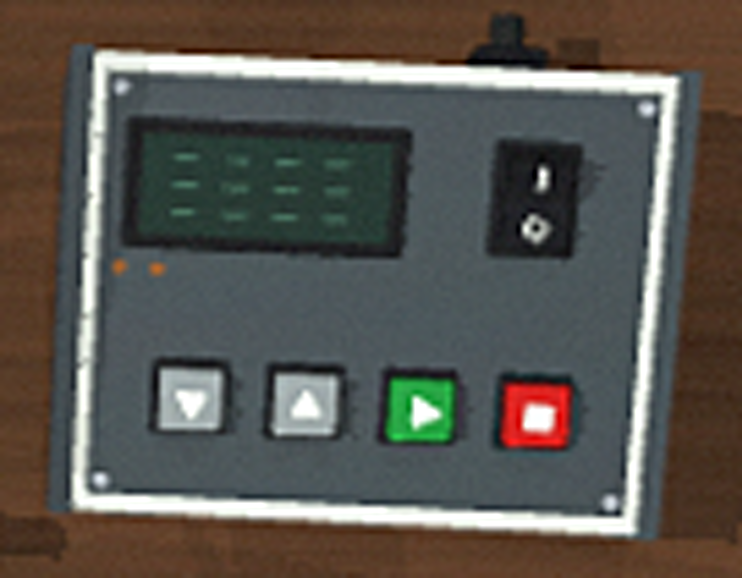

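Crop positions, in full-image pixels: rocker centre about (381.9,200.8), with its line mark on the back half. The keys are at columns 319, 340, 361 and 382. I'll zoom into the side view so both cameras can be fitted together.

```bash
python3 -c "
import cv2;i=cv2.imread('pics/side0.png')[125:305,205:355];cv2.imwrite('pics/crop2.png',cv2.resize(i[:100,35:],None,fx=6,fy=6,interpolation=2));
t=cv2.imread('pics/top0.png')[170:235,185:245];s=cv2.imread('pics/side0.png')[240:305,210:300]
r=lambda a:cv2.resize(a,None,fx=5,fy=5,interpolation=2)
cv2.imwrite('pics/crop3.png',cv2.hconcat([r(t),r(s)]))"
```

```text
(no output)
```

View pics/crop2.png

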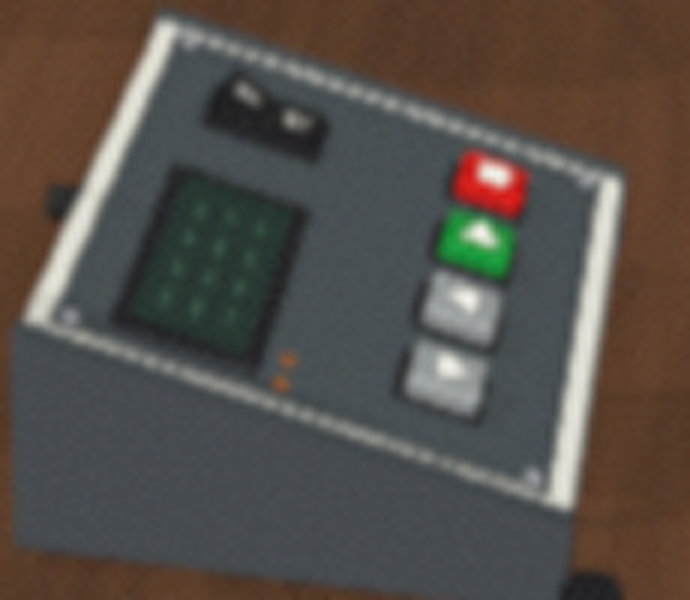

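View pics/crop3.png

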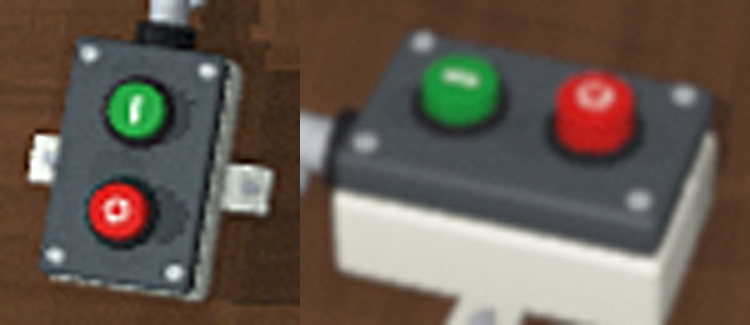

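```bash
python3 -m inch '[[0,0,0,0,0,0],[0,0,0,0,0,0],[0,0,0,0,0,0],[0,0,0,0,0,0]]' 0 40; python3 -c "
from h import *
s=read_state();print(s['position'],s['tcp_rot'],s['gripper_width'],arm.grip_depth,Rotation.from_quat(s['tcp_rot']).as_matrix())"
```

```text
time: 1.6
position: [192.8, -541.7, 231.3]
tcp_rot: [0.985, 0.17, 0.0, 0.0]
ft_force: [-0.9, 0.3, -0.7]
gripper_width: 12.4
grasp_force: 0.0
[ 192.76606267 -541.74834256  231.33489189] [9.85429404e-01 1.70084939e-01 2.16321094e-05 4.87593809e-05] 12.369978735841098 18.700000000000003 [[ 9.42142226e-01  3.35213398e-01  5.92203061e-05]
 [ 3.35213403e-01 -9.42142222e-01 -8.87392632e-05]
 [ 2.60473608e-05  1.03456447e-04 -9.99999994e-01]]
```

```bash
cat > fit.py <<'E'
from h import *
from scipy.optimize import least_squares
np.set_printoptions(precision=2,suppress=True)
C={n:dict(np.load(f"{n}0.npz")) for n in("top","side")}
def proj(n,P):
    c=C[n];q=Rotation.from_quat(c["rotation"]).inv().apply(np.atleast_2d(P)-c["eye"].ravel());K=c["camera_matrix"]
    return q[:,:2]/q[:,2:]*[K[0,0],K[1,1]]+K[:2,2]
px=lambda a,s,o:(np.array(a,float)+.5)/s-.5+o
F=Rotation.from_euler('y',-15,degrees=True)
face=lambda p:F.apply(p)+[0,0,64]
ck=face([[-44,69,9],[-44,23,9],[-44,-23,9],[-44,-69,9],[42,44,1.5]])
obs={"top":px([(190,401),(305,403),(421,408),(537,414),(267,187)],5.5,[285,165]),
     "side":px([(450,367),(463,298),(481,236),(494,176),(213,267)],6,[240,125])}
sc=np.array([[23,0,64],[-23,0,68]]);
so={"top":px([(137,112),(119,210)],5,[185,170]),"side":px([(161,78),(295,95)],5,[210,240])}
screws={"top":px([(90,53),(208,71),(174,272),(55,256)],5,[185,170]).mean(0),"side":px([(123,42),(385,95),(339,200),(65,142)],5,[210,240]).mean(0)}
W=lambda p,X:Rotation.from_euler('z',p[2]).apply(X)+[p[0],p[1],0]
for cam in (("top",),("side",),("top","side")):
    r=lambda p,X,o:np.concatenate([(proj(n,W(p,X))-o[n]).ravel() for n in cam])
    a=least_squares(lambda p:r(p,ck,obs),[515,-150,0],x_scale=[10,10,.1])
    b=least_squares(lambda p:np.r_[r(p,sc,so),np.concatenate([(proj(n,W(p,[[0,0,52]]))[0]-screws[n]) for n in cam])],[550,160,0],x_scale=[10,10,.1])
    print(cam,a.x,np.abs(a.fun).max(),b.x,np.abs(b.fun).max())
    p=a.x;print(" key",W(p,ck[2:3])," rocker_on",W(p,face([[56,-62,12]]))," green",W(b.x,sc[:1]))
    for n in C: print(n,"rocker",proj(n,W(p,face([[42,-62,9]]))))
E
python3 fit.py
```

```text
('top',) [ 519.21 -151.16   -0.03] 0.4535641209741925 [552.   160.93  -0.13] 0.40371331750122863
 key [[ 473.65 -172.68   61.31]]  rocker_on [[ 568.14 -214.79   90.08]]  green [[574.79 157.87  64.  ]]
top rocker [[382.39 200.99]]
side rocker [[284.04 142.56]]
('side',) [ 517.95 -152.17   -0.04] 0.35058501199830516 [552.45 160.1   -0.13] 0.11276524000402333
 key [[ 472.34 -173.58   61.31]]  rocker_on [[ 566.72 -215.94   90.08]]  green [[575.25 157.12  64.  ]]
top rocker [[382.92 201.65]]
side rocker [[284.74 142.38]]
('top', 'side') [ 518.54 -151.4    -0.03] 0.554943012855972 [552.25 160.58  -0.13] 0.5182232880748643
 key [[ 472.97 -172.88   61.31]]  rocker_on [[ 567.42 -215.08   90.08]]  green [[575.05 157.56  64.  ]]
top rocker [[382.53 201.32]]
side rocker [[284.37 142.53]]
```

```bash
python3 -m inch '[[0.3,-0.27,0,0,0,0],[0.425,-0.379,0,0,0,0],[0.425,-0.379,0,0,0,0],[0.425,-0.379,0,0,0,0],[0.425,-0.379,0,0,0,0],[0.425,-0.379,0,0,0,0],[0.425,-0.379,0,0,0,0],[0.425,-0.379,0,0,0,0],[0.425,-0.379,0,0,0,0],[0.425,-0.379,0,0,0,0]]' 0
python3 -m inch '[[0.425,-0.379,0,0,0,0],[0.425,-0.379,0,0,0,0],[0.425,-0.379,0,0,0,0],[0.425,-0.379,0,0,0,0],[0.125,-0.11,0.2,0,0,0.04],[0,0,0.3,0,0,0.04],[0,0,0.3,0,0,0.04],[0,0,0.2,0,0,0],[0,0,0,0,0,0]]'
python3 -c "
from h import *
s=read_state();print(s['position'],s['gripper_width'],s['joint_positions'],Rotation.from_quat(s['tcp_rot']).as_matrix().round(4))"
```

```text
time: 2.85
position: [458.8, -54.9, 231.6]
tcp_rot: [0.985, 0.17, 0.001, 0.0]
ft_force: [1.2, -0.2, 0.1]
gripper_width: -0.2
grasp_force: 0.0
time: 3.98
position: [574.4, 157.4, 129.7]
tcp_rot: [1.0, -0.018, -0.002, 0.001]
ft_force: [-0.4, -0.2, 1.2]
gripper_width: -0.2
grasp_force: 0.0
[574.37076882 157.43572186 129.70055588] -0.17618596205574835 [ 2.48273818e-01  4.31976607e-01  1.66074170e+00 -1.16839714e-04
  1.05276675e+00  1.85417067e+00] [[ 0.9994 -0.035  -0.0037]
 [-0.035  -0.9994 -0.0011]
 [-0.0037  0.0012 -1.    ]]
```

```bash
python3 -m inch '[[0,0,0.2,0,0,0],[0,0,0.2,0,0,0],[0,0,0.15,0,0,0],[0,0,0,0,0,0]]'
python3 -c "
from h import *
a=[]
for n,(u,v) in dict(top=(180,140),side=(195,180)).items():
    c=cams.read_camera(n);i=c['img'][v:v+110,u:u+100,::-1];a.append(cv2.resize(i,None,fx=4,fy=4,interpolation=2))
cv2.imwrite('pics/p1.png',cv2.hconcat(a))"
```

```text
time: 4.47
position: [575.2, 157.6, 75.9]
tcp_rot: [1.0, -0.018, -0.001, 0.0]
ft_force: [-1.2, -0.1, -0.1]
gripper_width: 0.2
grasp_force: 0.0
```

View pics/p1.png

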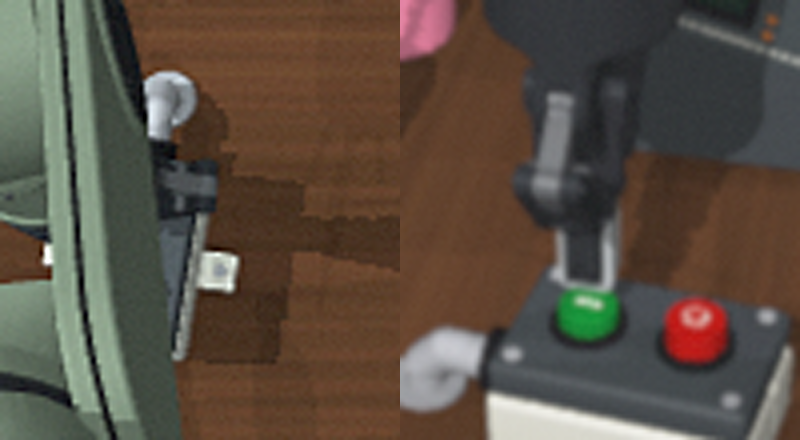

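The side half of the picture shows the shut fingertips (590,285) directly over the green button (588,310), so I'll press.

```bash
python3 -m inch '[[0,0,0.07,0,0,0],[0,0,0.05,0,0,0],[0,0,0.03,0,0,0],[0,0,0.025,0,0,0],[0,0,0,0,0,0]]'
```

```text
time: 5.2
position: [575.5, 157.7, 59.2]
tcp_rot: [1.0, -0.018, 0.0, 0.0]
ft_force: [-0.3, -0.1, 4.9]
gripper_width: -0.3
grasp_force: 2.1
```

```bash
python3 -m inch '[[0,0,0.02,0,0,0],[0,0,0,0,0,0],[0,0,0,0,0,0]]'
```

```text
time: 5.58
position: [575.5, 157.7, 58.9]
tcp_rot: [1.0, -0.018, 0.001, -0.0]
ft_force: [-4.2, -1.2, 15.4]
gripper_width: -0.0
grasp_force: 7.1
```

```bash
python3 -m inch '[[0,0,-0.1,0,0,0],[0,0,-0.3,0,0,0],[0,0,-0.4,0,0,0],[0,0,-0.26,0,0,0],[0,0.4,0,0,0,0],[0,0.5,0,0,0,0],[0,0.5,0,0,0,0],[0,0.5,0,0,0,0],[0,0.5,0,0,0,0],[0,0.5,0,0,0,0]]'
python3 -m inch '[[0,0.5,0,0,0,0],[0,0.33,0,0,0,0],[0,0,0.3,0,0,0],[0,0,0.2,0,0,0],[0,0,0,0,0,0],[0,0,0,0,0,0]]'
python3 -c "
from h import *
s=read_state();print(s['position'],Rotation.from_quat(s['tcp_rot']).as_matrix().round(4))
a=[]
for n,(u,v) in dict(top=(330,150),side=(240,70)).items():
    c=cams.read_camera(n);i=c['img'][v:v+120,u:u+100,::-1];a.append(cv2.resize(i,None,fx=4,fy=4,interpolation=2))
cv2.imwrite('pics/p2.png',cv2.hconcat(a))"
```

```text
time: 6.82
position: [564.9, -133.7, 162.5]
tcp_rot: [1.0, -0.018, -0.0, -0.0]
ft_force: [0.5, -0.7, -0.3]
gripper_width: -0.4
grasp_force: 0.0
time: 7.58
position: [562.8, -215.2, 113.5]
tcp_rot: [1.0, -0.018, 0.001, 0.0]
ft_force: [0.5, -0.1, 0.4]
gripper_width: -0.2
grasp_force: 0.0
[ 562.83004169 -215.20686562  113.47167523] [[ 9.994e-01 -3.510e-02  1.100e-03]
 [-3.510e-02 -9.994e-01 -5.000e-04]
 [ 1.100e-03  5.000e-04 -1.000e+00]]
```

View pics/p2.png

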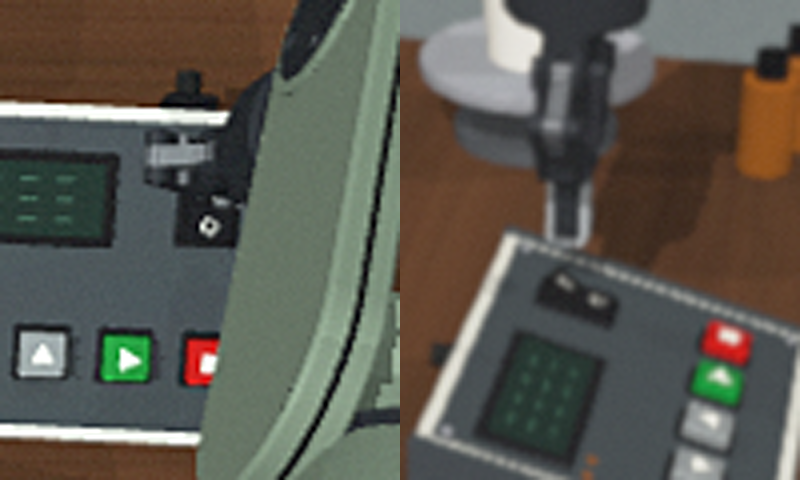

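The tips stand just above the line-marked half of the rocker. I'll press along the face normal.

```bash
python3 -m inch '[[0.015,0,0.08,0,0,0],[0.011,0,0.04,0,0,0],[0.011,0,0.04,0,0,0],[0.011,0,0.04,0,0,0],[0.007,0,0.03,0,0,0],[0.007,0,0.03,0,0,0],[0,0,0,0,0,0]]'
```

```text
time: 8.55
position: [569.1, -215.5, 87.0]
tcp_rot: [1.0, -0.018, 0.001, 0.0]
ft_force: [1.4, 0.8, 1.6]
gripper_width: 0.0
grasp_force: 0.9
```

```bash
python3 -m inch '[[0.005,0,0.02,0,0,0],[0.003,0,0.015,0,0,0],[0,0,0,0,0,0]]'
```

```text
time: 8.93
position: [569.6, -215.5, 85.5]
tcp_rot: [1.0, -0.018, 0.001, 0.0]
ft_force: [-1.0, 2.4, 12.3]
gripper_width: 0.1
grasp_force: 6.7
```

```bash
python3 -m inch '[[0,0,0.015,0,0,0],[0,0,0,0,0,0]]'; python3 -m inch '[[-0.02,0,-0.08,0,0,0],[-0.07,0,-0.25,0,0,0],[-0.3,0,-0.2,0,0,0],[-0.3,0,0,0,0,0],[-0.4,0,0,0,0,0],[0,0,0,0,0,0]]'
python3 -c "
from h import *
s=read_state();print(s['position'],Rotation.from_quat(s['tcp_rot']).as_matrix().round(4))
a=[]
for n,(u,v) in dict(top=(300,160),side=(240,110)).items():
    c=cams.read_camera(n);np.savez(n+'1.npz',**c);i=c['img'][v:v+110,u:u+110,::-1];a.append(cv2.resize(i,None,fx=3.6,fy=3.6,interpolation=2))
cv2.imwrite('pics/p3.png',cv2.hconcat(a))"
```

```text
time: 9.18
position: [569.7, -215.5, 85.3]
tcp_rot: [1.0, -0.018, 0.001, 0.001]
ft_force: [-3.4, 1.2, 20.3]
gripper_width: -0.2
grasp_force: 9.9
time: 9.93
position: [456.7, -210.7, 134.1]
tcp_rot: [1.0, -0.018, -0.002, -0.001]
ft_force: [0.8, 0.4, 1.0]
gripper_width: 0.3
grasp_force: 0.0
[ 456.72253611 -210.74698267  134.12520631] [[ 0.9993 -0.0364 -0.0044]
 [-0.0363 -0.9993  0.0015]
 [-0.0044 -0.0013 -1.    ]]
```

View pics/p3.png

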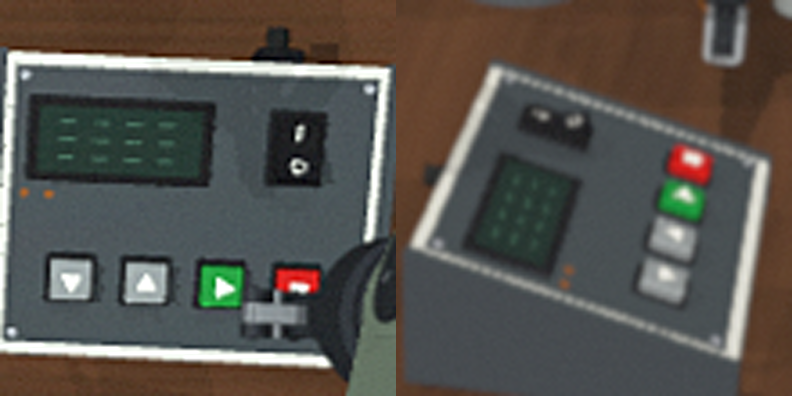

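The rocker is on: its ring-marked half now stands up, and the controller has not shifted. The start key is next, with the tool tilted square to the face.

```bash
python3 -m inch '[[0.045,-0.38,0,0,0,0],[0,0,0.2,0,0.042,0],[0,0,0,0,0.041,0],[0,0,0,0,0,0],[0,0,0,0,0,0]]'
cat > k.py <<'E'
from h import *
s=read_state();R=Rotation.from_quat(s['tcp_rot']).as_matrix();print(s['position'],R.round(3))
print("to key, tool axes",(R.T@(np.array([473,-172.9,61.3])-s['position'])).round(1))
E
python3 k.py
```

```text
time: 10.65
position: [468.0, -174.4, 115.5]
tcp_rot: [0.991, -0.017, 0.13, 0.003]
ft_force: [-0.8, -0.9, 0.1]
gripper_width: 0.1
grasp_force: 0.0
[ 467.96543153 -174.39636873  115.47023455] [[ 0.965 -0.035  0.258]
 [-0.034 -0.999 -0.01 ]
 [ 0.258  0.001 -0.966]]
to key, tool axes [-9.2 -1.7 53.6]
```

```bash
python3 -m inch '[[-0.092,-0.017,0.2,0,0,0],[0,0,0.2,0,0,0],[0,0,0.08,0,0,0],[0,0,0,0,0,0],[0,0,0,0,0,0]]'
python3 k.py
python3 -c "
from h import *
a=[]
for n,(u,v) in dict(top=(300,160),side=(240,110)).items():
    c=cams.read_camera(n);i=c['img'][v:v+110,u:u+110,::-1];a.append(cv2.resize(i,None,fx=3.6,fy=3.6,interpolation=2))
cv2.imwrite('pics/p4.png',cv2.hconcat(a))"
```

```text
time: 11.28
position: [470.5, -172.4, 66.7]
tcp_rot: [0.991, -0.017, 0.131, 0.003]
ft_force: [-0.5, -0.1, -0.1]
gripper_width: 0.1
grasp_force: 0.0
[ 470.53105408 -172.39286247   66.68992999] [[ 0.965 -0.035  0.259]
 [-0.034 -0.999 -0.01 ]
 [ 0.259  0.001 -0.966]]
to key, tool axes [1.  0.4 5.8]
```

View pics/p4.png

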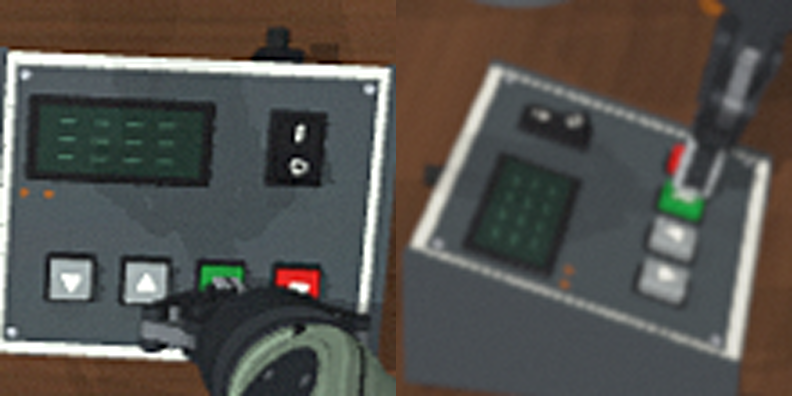

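The tips are over the green key at (682,195) in the side half, clear of its neighbours. I'll press and hold.

```bash
python3 -m inch '[[0.01,0,0.04,0,0,0],[0,0,0.03,0,0,0],[0,0,0.025,0,0,0],[0,0,0.015,0,0,0],[0,0,0,0,0,0]]';python3 k.py
```

```text
time: 12.0
position: [473.7, -172.4, 57.1]
tcp_rot: [0.991, -0.017, 0.131, 0.003]
ft_force: [-6.3, 1.2, 15.7]
gripper_width: -0.1
grasp_force: 8.4
[ 473.67690641 -172.4192231    57.06031513] [[ 0.965 -0.035  0.259]
 [-0.034 -0.999 -0.01 ]
 [ 0.259  0.001 -0.966]]
to key, tool axes [ 0.5  0.5 -4.3]
```

Bottomed at 4.3 mm with 16 N. I'll hold for more than 2 s, then release and back off.

```bash
Z='[0,0,0,0,0,0]'; python3 -m inch '[[0,0,0,0,0,0],[0,0,0,0,0,0],[0,0,0,0,0,0],[0,0,0,0,0,0],[0,0,0,0,0,0],[0,0,0,0,0,0],[0,0,0,0,0,0],[0,0,0,0,0,0],[0,0,0,0,0,0],[0,0,0,0,0,0]]'
python3 -m inch '[[0,0,0,0,0,0],[0,0,0,0,0,0],[0,0,0,0,0,0],[0,0,0,0,0,0],[0,0,0,0,0,0],[0,0,0,0,0,0],[0,0,0,0,0,0]]'
python3 -m inch '[[0,0,-0.1,0,0,0],[0,0,-0.3,0,0,0],[0,0,-0.4,0,0,0],[0,0,-0.4,0,0,0],[0,0,0,0,0,0],[0,0,0,0,0,0],[0,0,0,0,0,0]]'
python3 -c "
from h import *
a=[]
for n,(u,v) in dict(top=(300,160),side=(240,110)).items():
    c=cams.read_camera(n);i=c['img'][v:v+150,u:u+110,::-1];a.append(cv2.resize(i,None,fx=3.6,fy=3.6,interpolation=2))
cv2.imwrite('pics/p5.png',cv2.hconcat(a))"
```

```text
time: 13.25
position: [473.6, -172.4, 57.1]
tcp_rot: [0.991, -0.017, 0.131, 0.003]
ft_force: [-6.5, 0.3, 15.1]
gripper_width: 0.2
grasp_force: 8.4
time: 14.12
position: [473.7, -172.4, 57.1]
tcp_rot: [0.991, -0.017, 0.131, 0.003]
ft_force: [-6.4, 1.2, 15.6]
gripper_width: 0.1
grasp_force: 8.4
time: 15.0
position: [442.0, -170.7, 170.1]
tcp_rot: [0.992, -0.017, 0.129, 0.002]
ft_force: [-0.1, -0.1, -0.6]
gripper_width: 0.0
grasp_force: 0.0
```

View pics/p5.png

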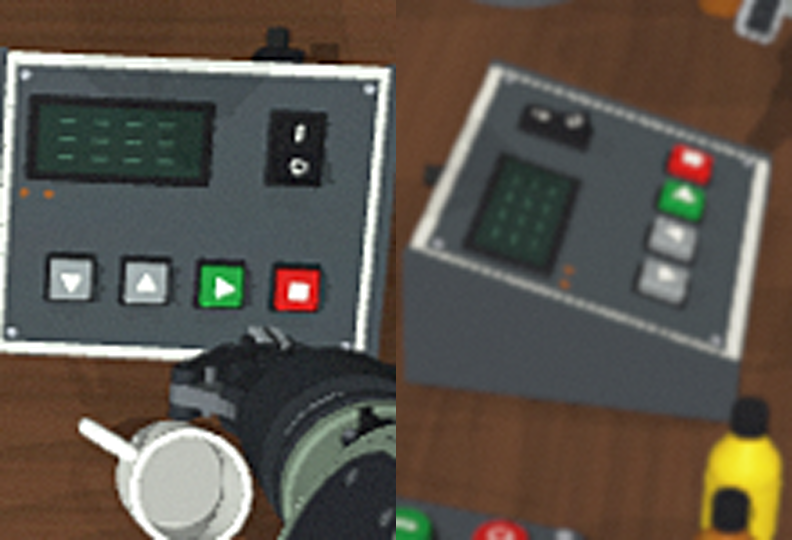

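The rocker is on, the keys are out, the controller and mug have not moved, and the arm is clear.

```bash
python3 -c "
from plant import arm
print(arm.job_done())"
```

```text
the job is handed in; nothing more can be done
None
```

I handed the job in after pressing the fan-start button, switching the rocker on and holding the start key in for over 2 s; the final pictures show the rocker on, the keys out and the controller and mug unmoved, but no verdict came back.

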